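# Square two trays into the counter guide

### The job

Two covered wooden trays of rice cakes stand askew in front of the dark wooden L-shaped guide on the counter. Push them gently along the counter, without lifting or tipping either, until they stand side by side in a row: both flat against the long strip, no gap between them, and the end one against the short end stop, in either order. Leave the shaker, the cup and the spatula where they are.

Things in the scene. Friction and masses are not known exactly. Their poses are not given: they have to be found in the camera images.
- guide: Dark wooden L-shaped guide fixed to the counter, strips 22 mm thick and 26 mm high. Origin: the inner corner of the L, at counter level. The long strip runs from there along the guide's +y for 450 mm, its inner face is the plane x = 0 and the trays stand on its -x side (the robot's side); the short end stop runs from the corner along -x for 150 mm and its inner face is the plane y = 0, with the trays on its +y side. z up.
- big_tray: The larger covered wooden serving tray, with six rice cakes in it: light wooden frame and a rigid clear cover just below the rim, so it is closed on top; 160 mm wide (its y), 100 mm deep (its x), 45 mm high, flat upright sides, 0.3 to 0.6 kg, loose on the counter, slides under a push of a few newtons. Origin: centre of its underside on the counter; its z is up, its x is roughly the guide's x at the start (askew by up to 0.22 rad).
- small_tray: The smaller covered wooden serving tray, with four rice cakes in it: light wooden frame and a rigid clear cover just below the rim, so it is closed on top; 120 mm wide (its y), 100 mm deep (its x), 45 mm high, flat upright sides, 0.2 to 0.45 kg, loose on the counter, slides under a push of a few newtons. Origin: centre of its underside on the counter; its z is up, its x is roughly the guide's x at the start (askew by up to 0.22 rad).
- shaker: Bystander: upright plain metal can, 56 mm diameter, 110 mm high, beyond the long strip. Origin: centre of its underside.
- cup: Bystander: white cup, 74 mm across the rim, 75 mm high, left of the trays beyond the open end of the long strip. Origin: centre of its underside.
- spatula: Bystander: spatula about 200 mm long lying on the counter along its x, right of the short end stop. Origin: on the counter at about its middle.

How it is judged (in metres and radians):
At the end, for the whole second after the job is handed in: Both trays flat on the counter and at rest, side by side in the guide in either order: each back side within 6 mm of the long strip and parallel to it within 0.05 rad, the end tray within 6 mm of the end stop, the other tray's centre within 10 mm of its gapless place in the row (x of big_tray in the frame of guide between -0.056 and -0.045 m and angle between the x axis of each of big_tray, small_tray and the x axis of guide, either way round below 0.05 rad and height (world z) of each of big_tray, small_tray below 0.004 m and angle between each of big_tray, small_tray's own z axis and vertical below 0.04 rad and linear speed of each of big_tray, small_tray below 0.01 m/s and x of small_tray in the frame of guide between -0.056 and -0.045 m and ((y of big_tray in the frame of guide between 0.076 and 0.086 m and y of small_tray in the frame of guide between 0.216 and 0.23 m) or (y of small_tray in the frame of guide between 0.056 and 0.066 m and y of big_tray in the frame of guide between 0.196 and 0.21 m))); the robot touches nothing.
It fails at once if a tray is lifted more than 10 mm off the counter (height (world z) of any of big_tray, small_tray above 0.01 m).
It fails at once if a tray is tipped by more than 0.2 rad (angle between any of big_tray, small_tray's own z axis and vertical above 0.2 rad).
It fails at once if a tray is shoved faster than 0.5 m/s (linear speed of any of big_tray, small_tray above 0.5 m/s).
It fails at once if the shaker, the cup or the spatula is moved more than 20 mm (distance of any of shaker, cup, spatula from where it was at the start of the episode above 0.02 m).
It also fails if it takes over 61 s, if anything falls off the work surface, if the arm or the gripper's body presses on something with over 40 N, if the wrist force passes 120 N, or if a joint passes its speed limit or range.

### The arm

A 7-joint arm with a two-finger parallel gripper is mounted at the origin on the work surface. World frame = base frame: x ahead of the robot, y to its left, z up, the work surface at z = 0. Lengths are in m, angles in degrees, forces in N, time in s.
With the tool pointing down it reaches from about 0.425 to 0.825 m from the base axis. Payload 3.6 kg.
Tool frame: the origin (TCP) lies midway between the tips of the shut fingers; the grasp point (between the pads) lies 19 mm behind it; z points along the fingers, y is the line along which they close (so a half turn about z gives the same grasp; the last joint's range is limited). The gripper opens to 85 mm and grips with 20 to 120 N. Pads are 22 mm wide; open, the fingers measure 114 mm over their backs; the gripper's body (76 mm by 85 mm) begins 54 mm behind the grasp point. The pads swing forward as they close: fully open they stand 13 mm farther back than shut.
Start: joints at [-70.216, 35.231, -0.722, 81.555, 0.464, 63.22, -2.315], TCP at [0.236, 0.606, 0.231] pointing down, gripper open.
Joint ranges: [-178.69, 178.69], [-17.37, 117.87], [-77.05, 75.6], [15.02, 138.74], [-78.02, 258.01], [0.78, 113.62], [-162.83, 162.83]. Speed limits (degrees/s): [159.86, 159.86, 180, 180, 180, 180, 180].

### API

Orientations are given as [roll, pitch, yaw] about the fixed x, y, z axes, in that order (R = Rz(yaw) Ry(pitch) Rx(roll)).
In Python, from workcell import robot, cams gives the robot as it stands.
- The arm moves only by the shell command python3 -m inch 'ROWS' [FORCE]. ROWS is JSON, a list of rows, each an object with "slide": the shift along the world's x, y, z in cm, a list of three; "delta_rot": the turn, a rotation vector about the world's x, y, z in rad, a list of three; "gripper": the closure in counts, from 0 (fully open) to 255 (shut). A call has 1 to 20 rows; each row is the pose to reach, as a shift and turn from the pose commanded when the call began; what a row does not reach only later rows make up. A row lasts 1/12 s, in which the tool goes at most 41.7 mm and 7.16 degrees, less where a joint would pass 70% of its speed; a pose out of reach is approached as far as the arm can. A call with a gripper value outside its range is refused whole. The fingers move at their own pace and stop on an object; FORCE is the grip in N (left out, the last holds). Time passes only in rows, so rows that repeat a pose let the fingers close. It gives the time, the measured TCP pose, the force, the opening and the grip force at its end, in the units of the state.
- robot.sense(): the state, without advancing time (a new reading comes with each control period).
- cams.capture(name): name is "scene" or "top" or "wrist"; returns the picture (420x560x3 uint8, blue, green, red); there is no depth.
- cams.camera_params(name): a dict with "fx", "fy", "cx", "cy" (pixels), "distortion" ([k1, k2, p1, p2, k3] as OpenCV has them; the pictures are not rectified), "position" and "rotation" of the camera in the world. Camera axes: x right, y down, z forward; pixel columns grow to the right and rows downward; lengths in m; the calibration is good to about 2 mm. A picture is of the moment at which its call begins: read the wrist's pose just before it. camera_params takes no time and is no camera call; for the wrist camera it gives the pose at the moment of the call.
- robot.hand_in(): hands the job in; it is judged then, once.
The state is a dict: "time_s": time; "joint_pos": joint angles; "qvel": joint speeds; "joint_efforts": joint torques, N m; "tool_pos": TCP position; "eef_rot": TCP orientation; "contact_force": force on the tool from outside, world axes, zero at the start; "wrist_torque": the same for the moment, N m; "finger_gap": finger opening in m; "grip_force": force on a finger pad.
Only numpy, scipy, OpenCV 4.12 (cv2) and the standard library are available. Lean on these libraries where they do the work, as an engineer would, in place of code of your own. Each camera call takes 0.05 s, during which the arm holds its last target. There are 200 camera calls.

## Working session

There is one attempt and no reset: what is moved stays moved. The work goes in short steps, Python scripts to look and compute and a shell command to move; the robot and the scene stay as the last step left them, time stands still between calls to the robot, and variables do not carry over. Pictures are saved under pics/ and viewed, at most 10 in all, crops included, and the job is handed in when it is done.

```bash
ls; mkdir -p pics; python3 - <<'E'
from workcell import robot,cams
import cv2
print(robot.sense())
for n in("top","scene"):
    cv2.imwrite(f"pics/{n}0.png",cams.capture(n)); print(cams.camera_params(n))
E
```

```text
pics
{'time_s': 0.0, 'joint_pos': array([-70.21662172,  35.28898405,  -0.7248235 ,  81.64027298,
         0.46552219,  63.21855438,  -2.31348065]), 'qvel': array([-0.00442769, -0.02747418,  0.03662853, -0.04131062, -0.0179353 ,
        0.073455  , -0.07564503]), 'joint_efforts': array([-2.20869983e-04, -4.69206405e+01,  2.58686682e-01, -1.71035260e+01,
        9.79954755e-03,  9.59011784e-03, -2.52817466e-05]), 'tool_pos': array([0.23583819, 0.60489928, 0.23014712]), 'eef_rot': array([-1.79855098e+02,  2.18121552e-03,  1.58705608e+02]), 'contact_force': array([0.1967059 , 0.19036688, 0.05902531]), 'wrist_torque': array([ 0.0003063 , -0.02754725, -0.05015659]), 'grip_force': 0.0, 'finger_gap': 0.08543186573710626}
{'fx': 530.1950713409528, 'fy': 530.1950713409528, 'cx': 279.59562450147877, 'cy': 215.48803306965047, 'distortion': array([0.03451123, 0.        , 0.        , 0.        , 0.        ]), 'position': array([0.56701715, 0.04177799, 1.37736773]), 'rotation': array([-175.46584689,    0.90328995,  -91.49364512])}
{'fx': 533.9747377178475, 'fy': 533.9747377178475, 'cx': 276.4160728643704, 'cy': 209.541583841493, 'distortion': array([-0.03896721,  0.        ,  0.        ,  0.        ,  0.        ]), 'position': array([ 1.31833924, -0.72474164,  0.81815128]), 'rotation': array([-126.68013094,   -0.84096938,   40.97295388])}
```

View pics/top0.png

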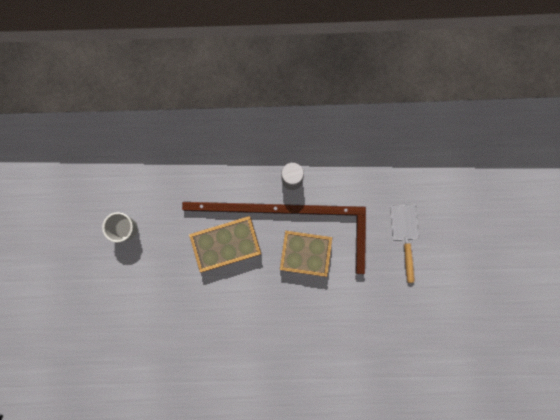

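View pics/scene0.png

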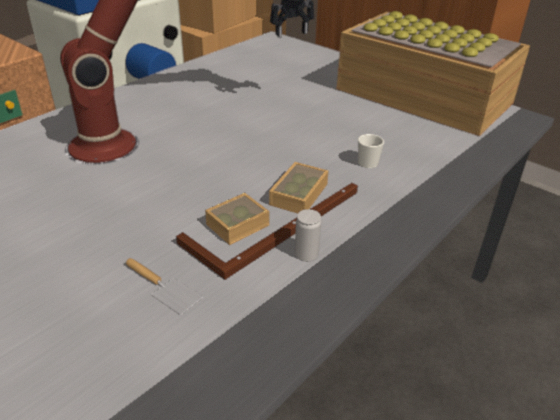

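The top view shows the guide with its corner near (358,214) and the open end near (183,206). The big tray is at (225,244), the small tray at (306,253), the cup at (118,227), the shaker at (292,174) and the spatula at (405,240). The scene view shows the same layout and the gripper far off at the upper middle.

```bash
cat > h.py <<'E'
import numpy as np,cv2
from workcell import robot,cams
from scipy.spatial.transform import Rotation as R
P=cams.camera_params("top")
K=np.array([[P["fx"],0,P["cx"]],[0,P["fy"],P["cy"]],[0,0,1]])
def ray(px,z):
    u=cv2.undistortPoints(np.float32(px).reshape(-1,1,2),K,P["distortion"]).reshape(-1,2)
    d=np.c_[u,np.ones(len(u))]@R.from_euler("xyz",P["rotation"],degrees=True).as_matrix().T
    o=np.array(P["position"]); return (o+d*((z-o[2])/d[:,2])[:,None])[:,:2]
def blobs(m,amin):
    cs,_=cv2.findContours(m.astype(np.uint8)*255,cv2.RETR_EXTERNAL,cv2.CHAIN_APPROX_NONE)
    return [c.reshape(-1,2) for c in cs if cv2.contourArea(c)>amin]
def rect(p):
    (c,s,a)=cv2.minAreaRect(np.float32(p*1000)); b=cv2.boxPoints((c,s,a))/1000
    return np.array(c)/1000,np.array(s),a,b
def masks(im):
    h=cv2.cvtColor(im,cv2.COLOR_BGR2HSV).astype(int); H,S,V=h[...,0],h[...,1],h[...,2]
    return h,(H>8)&(H<25)&(S>110)&(V>110),((H<9)|(H>172))&(S>120)&(V>25)&(V<120)
def trays(im):
    out=[]
    for c in blobs(masks(im)[1],600):
        if 170<c[:,0].mean()<365 and 190<c[:,1].mean()<330:
            c2,s,a,b=rect(ray(c,.045)); out.append((c2,s,a,b))
    return out
E
python3 - <<'E'
from h import *
im=cv2.imread("pics/top0.png"); h,t,g=masks(im)
for p in [(225,222),(283,254),(306,234),(250,209),(360,240)]: print(p,h[p[1],p[0]])
for r in trays(im): print("tray",*[np.round(x,3).tolist() for x in r])
for c in blobs(g,300):
    if c[:,1].mean()>150: 
        # inner edge of long strip: for each column the lowest red pixel; stop: leftmost per row
        m=np.zeros(g.shape,bool); m[g]=1
        lo=np.array([(u,np.where(g[190:230,u])[0].max()+190.5) for u in range(195,345,5)])
        hi=np.array([(u,np.where(g[190:230,u])[0].min()+189.5) for u in range(195,345,5)])
        st=np.array([(np.where(g[v,340:380])[0].min()+339.5,v) for v in range(222,268,3)])
        w=ray(lo,.026);k=np.polyfit(w[:,1],w[:,0],1);w2=ray(st,.026);k2=np.polyfit(w2[:,0],w2[:,1],1)
        wh=ray(hi,.026); print("strip x=",k,"stop y=",k2,"width",wh[:,0].mean()-w[:,0].mean())
        print("rms",np.std(w[:,0]-np.polyval(k,w[:,1])),w[0],w[-1],w2[0],w2[-1])
        y=(k2[0]*k[1]+k2[1])/(1-k2[0]*k[0]);print("corner",np.polyval(k,y),y)
print("shaker,cup,spat",ray([(292,174)],.11),ray([(118,227)],.075),ray([(405,240)],0))
E
```

```text
(225, 222) [ 10  23 170]
(283, 254) [ 18 134 184]
(306, 234) [ 16 123 178]
(250, 209) [ 10 185  88]
(360, 240) [  8 189  85]
tray [0.576, -0.003] [117.935, 98.171] 79.93 [[0.5180000066757202, -0.05299999937415123], [0.6140000224113464, -0.07000000029802322], [0.6349999904632568, 0.04600000008940697], [0.5379999876022339, 0.06400000303983688]]
tray [0.605, 0.2] [99.452, 158.682] 15.529 [[0.5360000133514404, 0.2630000114440918], [0.5789999961853027, 0.10999999940395355], [0.675000011920929, 0.13600000739097595], [0.6320000290870667, 0.289000004529953]]
shaker,cup,spat [[0.76753998 0.02660883]] [[0.6532416  0.45845267]] [[ 0.6044728 -0.2614254]]
```

```bash
sed -i 's/((H<9)|(H>172))&(S>120)&(V>25)/((H<14)|(H>172))\&(S>120)\&(V>25)/' h.py; cat > g.py <<'E'
from h import *
def guide(im):
    g=masks(im)[2]
    lo=np.array([(u,np.where(g[190:230,u])[0].max()+190.5) for u in range(190,350,5) if g[190:230,u].any()])
    hi=np.array([(u,np.where(g[190:230,u])[0].min()+189.5) for u in range(190,350,5) if g[190:230,u].any()])
    st=np.array([(np.where(g[v,345:380])[0].min()+344.5,v) for v in range(222,268,3) if g[v,345:380].any()])
    w=ray(lo,.026);k=np.polyfit(w[:,1],w[:,0],1);w2=ray(st,.026);k2=np.polyfit(w2[:,0],w2[:,1],1)
    y=(k2[0]*k[1]+k2[1])/(1-k2[0]*k[0])
    print("strip",k,"stop",k2,"width",ray(hi,.026)[:,0].mean()-w[:,0].mean(),"rms",np.std(w[:,0]-np.polyval(k,w[:,1])))
    return np.array([np.polyval(k,y),y]),-np.arctan(k[0])
E
python3 - <<'E'
from g import *
im=cv2.imread("pics/top0.png"); c,a=guide(im); print("corner",c,"yaw",a)
M=np.array([[np.cos(a),-np.sin(a)],[np.sin(a),np.cos(a)]])
for r in trays(im):
    print("tray in guide",np.round((r[0]-c)@M,4),r[1]); print(np.round((r[3]-c)@M,3).tolist())
print("stop end/strip end", ray([(360,272),(183,206)],.026))
print("shaker,cup",(ray([(292,174)],.11)-c)@M,(ray([(118,227)],.075)-c)@M)
E
```

```text
strip [0.05526393 0.6794816 ] stop [-0.0380637  -0.11026769] width 0.019517265857542543 rms 0.0008648021272376754
corner [ 0.67197424 -0.13584552] yaw -0.05520776811803153
tray in guide [-0.1028  0.1272] [117.93463898  98.17072296]
[[-0.159, 0.075], [-0.061, 0.063], [-0.047, 0.18], [-0.144, 0.192]]
tray in guide [-0.0849  0.3312] [ 99.45249176 158.68215942]
[[-0.157, 0.39], [-0.107, 0.24], [-0.012, 0.272], [-0.063, 0.422]]
stop end/strip end [[ 0.52597494 -0.13909207]
 [ 0.70589114  0.30737321]]
shaker,cup [[0.08645595 0.16748013]] [[-0.05149732  0.59235908]]
```

Measured sizes agree with the given ones (118x98, 159x99 mm), and the guide yaw is −0.055 rad. I'll go behind the small tray with the open fingers lying along the strip.

```bash
python3 -m inch '[{"slide":[25.8,-60.4,0],"delta_rot":[0,0,0.316],"gripper":0},{"slide":[25.8,-60.4,0],"delta_rot":[0,0,0.316],"gripper":0},{"slide":[25.8,-60.4,0],"delta_rot":[0,0,0.316],"gripper":0},{"slide":[25.8,-60.4,0],"delta_rot":[0,0,0.316],"gripper":0},{"slide":[25.8,-60.4,0],"delta_rot":[0,0,0.316],"gripper":0},{"slide":[25.8,-60.4,0],"delta_rot":[0,0,0.316],"gripper":0},{"slide":[25.8,-60.4,0],"delta_rot":[0,0,0.316],"gripper":0},{"slide":[25.8,-60.4,0],"delta_rot":[0,0,0.316],"gripper":0},{"slide":[25.8,-60.4,0],"delta_rot":[0,0,0.316],"gripper":0},{"slide":[25.8,-60.4,0],"delta_rot":[0,0,0.316],"gripper":0},{"slide":[25.8,-60.4,0],"delta_rot":[0,0,0.316],"gripper":0},{"slide":[25.8,-60.4,0],"delta_rot":[0,0,0.316],"gripper":0},{"slide":[25.8,-60.4,0],"delta_rot":[0,0,0.316],"gripper":0},{"slide":[25.8,-60.4,0],"delta_rot":[0,0,0.316],"gripper":0},{"slide":[25.8,-60.4,0],"delta_rot":[0,0,0.316],"gripper":0},{"slide":[25.8,-60.4,0],"delta_rot":[0,0,0.316],"gripper":0},{"slide":[25.8,-60.4,0],"delta_rot":[0,0,0.316],"gripper":0},{"slide":[25.8,-60.4,0],"delta_rot":[0,0,0.316],"gripper":0},{"slide":[25.8,-60.4,0],"delta_rot":[0,0,0.316],"gripper":0},{"slide":[25.8,-60.4,0],"delta_rot":[0,0,0.316],"gripper":0}]'
```

```text
time_s: 1.77
tool_pos: [0.4935, 0.0034, 0.231]
eef_rot: [180.0, -0.1, 177.0]
contact_force: [0.0, -0.1, -0.1]
finger_gap: 0.0852
grip_force: 0.0
```

```bash
python3 - <<'E'
from g import *
im=cv2.imread("pics/top0.png")
for c in blobs(masks(im)[1],600):
    if c[:,1].mean()>190: cv2.drawContours(im,[np.intp(cv2.boxPoints(cv2.minAreaRect(c.astype(np.float32))))],-1,(255,0,0),1)
cv2.imwrite("pics/crop0.png",cv2.resize(im[180:300,170:380],None,fx=3.5,fy=3.5))
E
```

```text
(no output)
```

View pics/crop0.png

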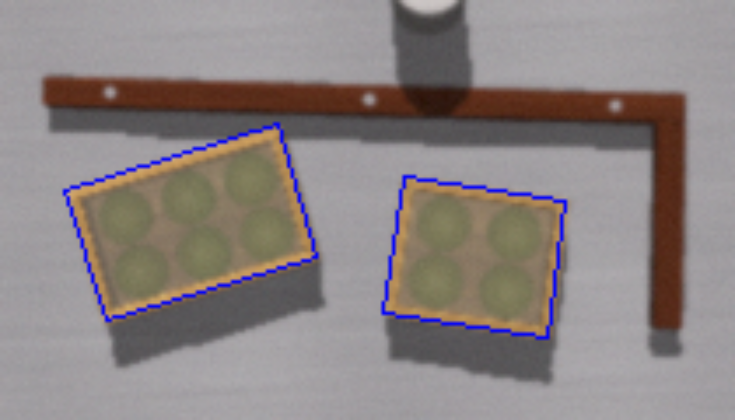

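The boxes fit both trays and the guide is crisp. Next, descend and push the small tray towards the strip.

```bash
python3 -m inch '[{"slide":[0,0,-4],"delta_rot":[0,0,0],"gripper":0},{"slide":[0,0,-8],"delta_rot":[0,0,0],"gripper":0},{"slide":[0,0,-12],"delta_rot":[0,0,0],"gripper":0},{"slide":[0,0,-16],"delta_rot":[0,0,0],"gripper":0},{"slide":[0,0,-19],"delta_rot":[0,0,0],"gripper":0},{"slide":[0,0,-21],"delta_rot":[0,0,0],"gripper":0},{"slide":[0,0,-22.2],"delta_rot":[0,0,0],"gripper":0},{"slide":[0,0,-22.2],"delta_rot":[0,0,0],"gripper":0},{"slide":[0.7,-0.04,-22.2],"delta_rot":[0,0,0],"gripper":0},{"slide":[1.4,-0.08,-22.2],"delta_rot":[0,0,0],"gripper":0},{"slide":[2.1,-0.12,-22.2],"delta_rot":[0,0,0],"gripper":0},{"slide":[2.8,-0.16,-22.2],"delta_rot":[0,0,0],"gripper":0},{"slide":[3.5,-0.2,-22.2],"delta_rot":[0,0,0],"gripper":0},{"slide":[4.2,-0.23,-22.2],"delta_rot":[0,0,0],"gripper":0},{"slide":[4.9,-0.27,-22.2],"delta_rot":[0,0,0],"gripper":0},{"slide":[5.4,-0.3,-22.2],"delta_rot":[0,0,0],"gripper":0},{"slide":[5.9,-0.33,-22.2],"delta_rot":[0,0,0],"gripper":0},{"slide":[6.4,-0.36,-22.2],"delta_rot":[0,0,0],"gripper":0},{"slide":[6.9,-0.38,-22.2],"delta_rot":[0,0,0],"gripper":0},{"slide":[6.9,-0.38,-22.2],"delta_rot":[0,0,0],"gripper":0}]'
python3 - <<'E'
from g import *
im=cams.capture("top"); cv2.imwrite("pics/t1.png",im)
E
```

```text
time_s: 3.43
tool_pos: [0.5651, -0.0023, 0.0093]
eef_rot: [180.0, 0.2, 176.8]
contact_force: [0.4, 0.2, 0.9]
finger_gap: 0.0857
grip_force: 0.0
```

View pics/t1.png

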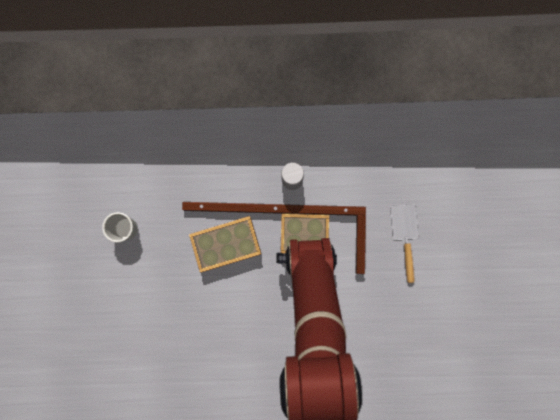

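The small tray, at (305,228), is now square to the strip and nearly touching it. The force is 0.4 N, so I'll creep on until it seats.

```bash
for i in 1 2 3; do python3 -m inch '[{"slide":[0.15,-0.01,0],"delta_rot":[0,0,0],"gripper":0},{"slide":[0.3,-0.02,0],"delta_rot":[0,0,0],"gripper":0},{"slide":[0.3,-0.02,0],"delta_rot":[0,0,0],"gripper":0}]'|egrep 'pos|force'; done
```

```text
tool_pos: [0.5658, -0.0024, 0.0092]
contact_force: [-1.7, 0.4, 1.1]
grip_force: 0.8
tool_pos: [0.5693, -0.0027, 0.0092]
contact_force: [-1.3, -0.2, -0.6]
grip_force: 0.8
tool_pos: [0.5692, -0.0027, 0.0091]
contact_force: [-7.9, -0.1, 5.1]
grip_force: 3.2
```

The small tray is seated. Back off and move along at the same height to behind the big tray, then push it.

```bash
python3 -m inch '[{"slide":[-3,0.16,0],"delta_rot":[0,0,0],"gripper":0},{"slide":[-6,0.33,0],"delta_rot":[0,0,0],"gripper":0},{"slide":[-7.7,4,0],"delta_rot":[0,0,0],"gripper":0},{"slide":[-7.5,8,0],"delta_rot":[0,0,0],"gripper":0},{"slide":[-7.3,12,0],"delta_rot":[0,0,0],"gripper":0},{"slide":[-7.1,16,0],"delta_rot":[0,0,0],"gripper":0},{"slide":[-6.9,20,0],"delta_rot":[0,0,0],"gripper":0},{"slide":[-6.9,20.8,0],"delta_rot":[0,0,0],"gripper":0},{"slide":[-6.9,20.8,0],"delta_rot":[0,0,0],"gripper":0},{"slide":[-6.2,20.76,0],"delta_rot":[0,0,0],"gripper":0},{"slide":[-5.5,20.72,0],"delta_rot":[0,0,0],"gripper":0},{"slide":[-4.8,20.68,0],"delta_rot":[0,0,0],"gripper":0},{"slide":[-4.1,20.65,0],"delta_rot":[0,0,0],"gripper":0},{"slide":[-3.4,20.61,0],"delta_rot":[0,0,0],"gripper":0},{"slide":[-2.7,20.57,0],"delta_rot":[0,0,0],"gripper":0},{"slide":[-2.0,20.53,0],"delta_rot":[0,0,0],"gripper":0},{"slide":[-1.3,20.5,0],"delta_rot":[0,0,0],"gripper":0},{"slide":[-0.6,20.46,0],"delta_rot":[0,0,0],"gripper":0},{"slide":[0.1,20.42,0],"delta_rot":[0,0,0],"gripper":0},{"slide":[0.1,20.42,0],"delta_rot":[0,0,0],"gripper":0}]'
python3 - <<'E'
from g import *
im=cams.capture("top"); cv2.imwrite("pics/t2.png",im[150:420,80:440])
E
```

```text
time_s: 5.9
tool_pos: [0.5756, 0.201, 0.0094]
eef_rot: [180.0, 0.2, 176.7]
contact_force: [1.2, -0.3, 0.5]
finger_gap: 0.0855
grip_force: 0.0
```

View pics/t2.png

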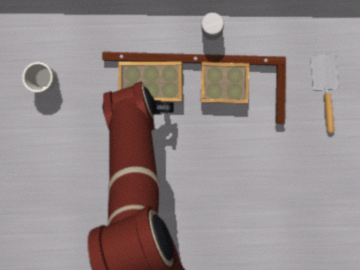

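Both trays are now nearly flush and square; in the crop the big one is at (150,80) and the small one at (225,82). Creep on until it seats.

```bash
for i in 1 2 3; do python3 -m inch '[{"slide":[0.12,-0.01,0],"delta_rot":[0,0,0],"gripper":0},{"slide":[0.25,-0.015,0],"delta_rot":[0,0,0],"gripper":0},{"slide":[0.25,-0.015,0],"delta_rot":[0,0,0],"gripper":0}]'|egrep 'pos|force'; done
```

```text
tool_pos: [0.5758, 0.2008, 0.0094]
contact_force: [-0.6, 0.6, -0.6]
grip_force: 0.1
tool_pos: [0.5776, 0.2014, 0.0093]
contact_force: [-1.5, 0.6, 1.7]
grip_force: 1.2
tool_pos: [0.5806, 0.2016, 0.0092]
contact_force: [-2.4, 1.0, 1.2]
grip_force: 1.2
```

```bash
for i in 1 2; do python3 -m inch '[{"slide":[0.12,-0.01,0],"delta_rot":[0,0,0],"gripper":0},{"slide":[0.25,-0.015,0],"delta_rot":[0,0,0],"gripper":0},{"slide":[0.25,-0.015,0],"delta_rot":[0,0,0],"gripper":0}]'|egrep 'pos|force'; done
```

```text
tool_pos: [0.5805, 0.2016, 0.0092]
contact_force: [-6.3, 2.6, 4.7]
grip_force: 3.4
tool_pos: [0.5804, 0.2015, 0.0091]
contact_force: [-10.6, 2.3, 7.8]
grip_force: 5.5
```

```bash
python3 -m inch '[{"slide":[-2.5,0.1,0],"delta_rot":[0,0,0],"gripper":0},{"slide":[-5.5,0.3,0],"delta_rot":[0,0,0],"gripper":0},{"slide":[-9,0.5,2],"delta_rot":[0,0,0],"gripper":0},{"slide":[-11,0.6,6],"delta_rot":[0,0,0],"gripper":0},{"slide":[-11,0.6,10],"delta_rot":[0,0,0],"gripper":0},{"slide":[-11,0.6,13],"delta_rot":[0,0,0],"gripper":0},{"slide":[-11,0.6,13],"delta_rot":[0,0,0],"gripper":0}]'
cat > m.py <<'E'
from g import *
import sys
im=cams.capture("top"); cv2.imwrite("pics/%s.png"%sys.argv[1],im)
c,a=guide(cv2.imread("pics/top0.png")); M=np.array([[np.cos(a),-np.sin(a)],[np.sin(a),np.cos(a)]])
print("j",robot.sense()["joint_pos"].round(1),"tcp guide",((robot.sense()["tool_pos"][:2]-c)@M).round(4))
m=masks(im)[1]
for r in trays(im): print("tray",np.round((r[0]-c)@M,4),r[1],r[2]); print(np.round((r[3]-c)@M,3).tolist())
E
python3 m.py t3
```

```text
time_s: 7.78
tool_pos: [0.4811, 0.2078, 0.146]
eef_rot: [179.6, 0.9, 176.7]
contact_force: [0.7, -0.9, -0.9]
finger_gap: 0.0853
grip_force: 0.0
strip [0.05526393 0.6794816 ] stop [-0.0380637  -0.11026769] width 0.019517265857542543 rms 0.0008648021272376754
j [-30.3  30.2   6.7 109.4  -5.1  40.   66. ] tcp guide [-0.211   0.3318]
tray [-0.0488  0.1319] [116.87494659 102.09684753] 86.82815551757812
[[-0.1, 0.073], [0.002, 0.073], [0.002, 0.19], [-0.1, 0.19]]
tray [-0.0482  0.3193] [161.29724121 103.33701324] 86.49490356445312
[[-0.1, 0.239], [0.003, 0.238], [0.004, 0.4], [-0.099, 0.4]]
```

Both trays are seated against the strip: x ≈ −0.049, corners square. Next, turn the tool 90° and half-close it to push along the strip from the big tray's far side.

```bash
python3 -m inch '[{"slide":[4,2.6,0],"delta_rot":[0,0,-0.12],"gripper":105},{"slide":[8,5.2,0],"delta_rot":[0,0,-0.24],"gripper":105},{"slide":[12,7.8,0],"delta_rot":[0,0,-0.36],"gripper":105},{"slide":[15.8,10.4,0],"delta_rot":[0,0,-0.48],"gripper":105},{"slide":[15.8,10.4,0],"delta_rot":[0,0,-0.6],"gripper":105},{"slide":[15.8,10.4,0],"delta_rot":[0,0,-0.72],"gripper":105},{"slide":[15.8,10.4,0],"delta_rot":[0,0,-0.84],"gripper":105},{"slide":[15.8,10.4,0],"delta_rot":[0,0,-0.96],"gripper":105},{"slide":[15.8,10.4,0],"delta_rot":[0,0,-1.08],"gripper":105},{"slide":[15.8,10.4,0],"delta_rot":[0,0,-1.2],"gripper":105},{"slide":[15.8,10.4,0],"delta_rot":[0,0,-1.32],"gripper":105},{"slide":[15.8,10.4,0],"delta_rot":[0,0,-1.44],"gripper":105},{"slide":[15.8,10.4,0],"delta_rot":[0,0,-1.57],"gripper":105},{"slide":[15.8,10.4,0],"delta_rot":[0,0,-1.57],"gripper":105},{"slide":[15.8,10.4,0],"delta_rot":[0,0,-1.57],"gripper":105},{"slide":[15.8,10.4,0],"delta_rot":[0,0,-1.57],"gripper":105}]'; python3 m.py t4|grep tcp
```

```text
time_s: 9.17
tool_pos: [0.6338, 0.3101, 0.1383]
eef_rot: [-180.0, 0.1, 87.0]
contact_force: [1.2, -0.2, 0.5]
finger_gap: 0.0502
grip_force: 0.0
j [-43.4  48.5  31.3  77.6 -26.3  61.2 -11. ] tcp guide [-0.0628  0.4433]
```

```bash
python3 -m inch '[{"slide":[0.3,0,-4],"delta_rot":[0,0,0],"gripper":105},{"slide":[0.3,0,-8],"delta_rot":[0,0,0],"gripper":105},{"slide":[0.3,0,-11],"delta_rot":[0,0,0],"gripper":105},{"slide":[0.3,0,-12.5],"delta_rot":[0,0,0],"gripper":105},{"slide":[0.3,0,-12.5],"delta_rot":[0,0,0],"gripper":105},{"slide":[0.3,0,-12.5],"delta_rot":[0,0,0],"gripper":105},{"slide":[0.2,-1.4,-12.5],"delta_rot":[0,0,0],"gripper":105},{"slide":[0.15,-2.6,-12.5],"delta_rot":[0,0,0],"gripper":105},{"slide":[0.1,-3.4,-12.5],"delta_rot":[0,0,0],"gripper":105},{"slide":[0.07,-4.2,-12.5],"delta_rot":[0,0,0],"gripper":105},{"slide":[0.03,-5,-12.5],"delta_rot":[0,0,0],"gripper":105},{"slide":[-0.02,-5.8,-12.5],"delta_rot":[0,0,0],"gripper":105},{"slide":[-0.06,-6.6,-12.5],"delta_rot":[0,0,0],"gripper":105},{"slide":[-0.1,-7.4,-12.5],"delta_rot":[0,0,0],"gripper":105},{"slide":[-0.15,-8.2,-12.5],"delta_rot":[0,0,0],"gripper":105},{"slide":[-0.2,-9,-12.5],"delta_rot":[0,0,0],"gripper":105},{"slide":[-0.24,-9.8,-12.5],"delta_rot":[0,0,0],"gripper":105},{"slide":[-0.28,-10.6,-12.5],"delta_rot":[0,0,0],"gripper":105},{"slide":[-0.33,-11.4,-12.5],"delta_rot":[0,0,0],"gripper":105},{"slide":[-0.33,-11.4,-12.5],"delta_rot":[0,0,0],"gripper":105}]'; python3 m.py t5
```

```text
time_s: 10.88
tool_pos: [0.6301, 0.1941, 0.0143]
eef_rot: [-180.0, 0.1, 86.7]
contact_force: [0.0, 0.9, 1.5]
finger_gap: 0.0501
grip_force: 0.6
strip [0.05526393 0.6794816 ] stop [-0.0380637  -0.11026769] width 0.019517265857542543 rms 0.0008648021272376754
j [-33.3  52.9  25.9  90.9 -30.2  43.4   2.7] tcp guide [-0.0601  0.3271]
tray [-0.0502  0.1744] [277.40563965 102.51135254] 87.46904754638672
[[-0.1, 0.035], [0.003, 0.036], [-0.001, 0.314], [-0.103, 0.313]]
```

View pics/t5.png

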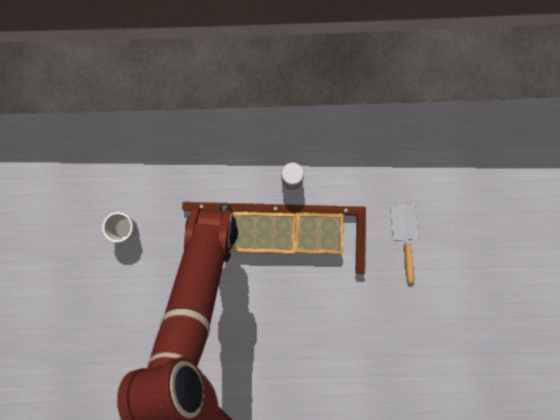

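The trays are in contact, with the row spanning x ≈ 235–343 px, and the end is still 35 mm from the stop. Push on.

```bash
python3 -m inch '[{"slide":[-0.04,-0.7,0],"delta_rot":[0,0,0],"gripper":105},{"slide":[-0.08,-1.4,0],"delta_rot":[0,0,0],"gripper":105},{"slide":[-0.12,-2.1,0],"delta_rot":[0,0,0],"gripper":105},{"slide":[-0.15,-2.6,0],"delta_rot":[0,0,0],"gripper":105},{"slide":[-0.17,-3.1,0],"delta_rot":[0,0,0],"gripper":105},{"slide":[-0.17,-3.1,0],"delta_rot":[0,0,0],"gripper":105}]'|egrep 'pos|force'; for i in 1 2 3; do python3 -m inch '[{"slide":[-0.01,-0.12,0],"delta_rot":[0,0,0],"gripper":105},{"slide":[-0.015,-0.25,0],"delta_rot":[0,0,0],"gripper":105},{"slide":[-0.015,-0.25,0],"delta_rot":[0,0,0],"gripper":105}]'|egrep 'pos|force'; done; python3 m.py t6
```

```text
tool_pos: [0.6279, 0.1637, 0.0137]
contact_force: [-0.2, 1.7, 0.7]
grip_force: 0.8
tool_pos: [0.6279, 0.163, 0.0138]
contact_force: [0.8, 2.4, -0.9]
grip_force: 1.4
tool_pos: [0.6279, 0.1598, 0.0139]
contact_force: [-0.1, 3.1, -1.9]
grip_force: 1.2
tool_pos: [0.628, 0.1574, 0.0142]
contact_force: [-0.2, 2.0, -1.6]
grip_force: 0.9
strip [0.05526393 0.6794816 ] stop [-0.0380637  -0.11026769] width 0.019517265857542543 rms 0.0008648021272376754
j [-30.1  52.   25.2  93.  -30.1  41.9   6.2] tcp guide [-0.06    0.2904]
tray [-0.0496  0.1353] [275.31893921 102.61061859] 87.49952697753906
[[-0.099, -0.003], [0.003, -0.002], [0.0, 0.274], [-0.103, 0.272]]
```

```bash
for i in 1 2; do python3 -m inch '[{"slide":[-0.01,-0.12,0],"delta_rot":[0,0,0],"gripper":105},{"slide":[-0.015,-0.25,0],"delta_rot":[0,0,0],"gripper":105},{"slide":[-0.015,-0.25,0],"delta_rot":[0,0,0],"gripper":105}]'|egrep 'pos|force'; done
```

```text
tool_pos: [0.628, 0.1567, 0.0143]
contact_force: [0.6, 3.9, -0.5]
grip_force: 2.2
tool_pos: [0.628, 0.1567, 0.0144]
contact_force: [0.4, 8.1, -1.5]
grip_force: 3.8
```

The row is firmly against the stop (8 N, no motion). Back off and check.

```bash
python3 -m inch '[{"slide":[0.1,1,0],"delta_rot":[0,0,0],"gripper":105},{"slide":[0.2,3,0],"delta_rot":[0,0,0],"gripper":105},{"slide":[0.3,5,0],"delta_rot":[0,0,0],"gripper":105},{"slide":[0.3,5,4],"delta_rot":[0,0,0],"gripper":105},{"slide":[0.3,5,8],"delta_rot":[0,0,0],"gripper":105},{"slide":[-3,6,11],"delta_rot":[0,0,0],"gripper":105},{"slide":[-6,7,13],"delta_rot":[0,0,0],"gripper":105},{"slide":[-9,8,13],"delta_rot":[0,0,0],"gripper":105},{"slide":[-12,8,13],"delta_rot":[0,0,0],"gripper":105},{"slide":[-12,8,13],"delta_rot":[0,0,0],"gripper":105}]'|grep pos; python3 m.py t7; python3 - <<'E'
import cv2
cv2.imwrite("pics/t7c.png",cv2.resize(cv2.imread("pics/t7.png")[190:290,180:380],None,fx=4,fy=4,interpolation=cv2.INTER_CUBIC))
E
```

```text
tool_pos: [0.5013, 0.2326, 0.1443]
strip [0.05526393 0.6794816 ] stop [-0.0380637  -0.11026769] width 0.019517265857542543 rms 0.0008648021272376754
j [-47.1  36.1  32.1 103.9 -25.1  47.4  -5.7] tcp guide [-0.1869  0.3583]
tray [-0.0496  0.1376] [280.00421143 102.57727051] 87.51419067382812
[[-0.099, -0.003], [0.003, -0.002], [0.0, 0.278], [-0.103, 0.277]]
```

View pics/t7c.png

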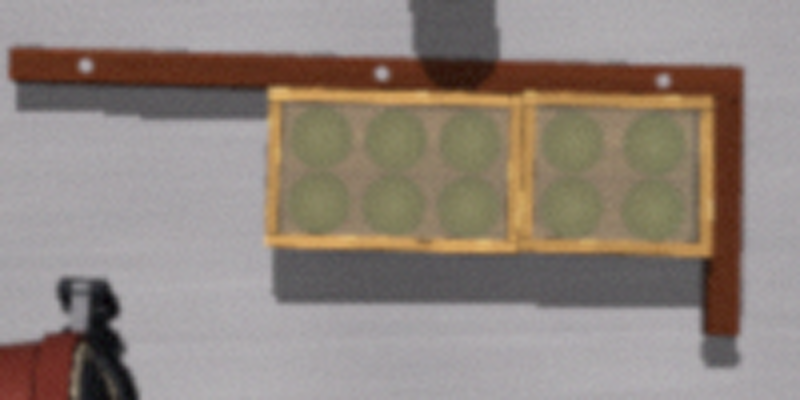

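The row measures exactly 280 mm, so there is no gap, and it sits against the stop. The big tray's left end, at (270,92) in the crop, may stand about 3 mm off the strip, so I'll give it one gentle reseating push.

```bash
python3 -m inch '[{"slide":[0.8,-3.5,0],"delta_rot":[0,0,0.12],"gripper":105},{"slide":[1.6,-7,0],"delta_rot":[0,0,0.24],"gripper":105},{"slide":[2.4,-10.5,0],"delta_rot":[0,0,0.36],"gripper":105},{"slide":[3.3,-14,0],"delta_rot":[0,0,0.48],"gripper":105},{"slide":[3.3,-14,0],"delta_rot":[0,0,0.6],"gripper":105},{"slide":[3.3,-14,0],"delta_rot":[0,0,0.72],"gripper":105},{"slide":[3.3,-14,0],"delta_rot":[0,0,0.84],"gripper":105},{"slide":[3.3,-14,0],"delta_rot":[0,0,0.96],"gripper":105},{"slide":[3.3,-14,0],"delta_rot":[0,0,1.08],"gripper":105},{"slide":[3.3,-14,0],"delta_rot":[0,0,1.2],"gripper":105},{"slide":[3.3,-14,0],"delta_rot":[0,0,1.32],"gripper":105},{"slide":[3.3,-14,0],"delta_rot":[0,0,1.44],"gripper":105},{"slide":[3.3,-14,0],"delta_rot":[0,0,1.57],"gripper":105},{"slide":[3.3,-14,-3],"delta_rot":[0,0,1.57],"gripper":105},{"slide":[3.3,-14,-6],"delta_rot":[0,0,1.57],"gripper":105},{"slide":[3.3,-14,-9],"delta_rot":[0,0,1.57],"gripper":105},{"slide":[3.3,-14,-11.5],"delta_rot":[0,0,1.57],"gripper":105},{"slide":[3.3,-14,-12.8],"delta_rot":[0,0,1.57],"gripper":105},{"slide":[3.3,-14,-12.8],"delta_rot":[0,0,1.57],"gripper":105},{"slide":[3.3,-14,-12.8],"delta_rot":[0,0,1.57],"gripper":105}]'; python3 m.py t8|grep tcp
```

```text
time_s: 15.28
tool_pos: [0.5419, 0.091, 0.0158]
eef_rot: [-179.9, 0.0, 176.7]
contact_force: [0.3, 0.8, -0.2]
finger_gap: 0.0504
grip_force: 0.0
j [-14.1  43.7   3.4 109.3  -5.   27.   79.5] tcp guide [-0.1419  0.22  ]
```

Contact is expected after about 29 mm of travel.

```bash
python3 -m inch '[{"slide":[0.6,-0.03,0],"delta_rot":[0,0,0],"gripper":105},{"slide":[1.2,-0.06,0],"delta_rot":[0,0,0],"gripper":105},{"slide":[1.8,-0.1,0],"delta_rot":[0,0,0],"gripper":105},{"slide":[2.3,-0.12,0],"delta_rot":[0,0,0],"gripper":105},{"slide":[2.6,-0.14,0],"delta_rot":[0,0,0],"gripper":105},{"slide":[2.6,-0.14,0],"delta_rot":[0,0,0],"gripper":105}]'|egrep 'pos|force'; for i in 1 2 3 4; do python3 -m inch '[{"slide":[0.12,-0.01,0],"delta_rot":[0,0,0],"gripper":105},{"slide":[0.25,-0.015,0],"delta_rot":[0,0,0],"gripper":105},{"slide":[0.25,-0.015,0],"delta_rot":[0,0,0],"gripper":105}]'|egrep 'pos|force'; done
```

```text
tool_pos: [0.5681, 0.0916, 0.0166]
contact_force: [0.2, 0.1, 0.0]
grip_force: 0.0
tool_pos: [0.5694, 0.0916, 0.0162]
contact_force: [0.7, -0.6, 0.4]
grip_force: 0.0
tool_pos: [0.5721, 0.0914, 0.0163]
contact_force: [-0.4, 0.3, 0.3]
grip_force: 0.0
tool_pos: [0.5727, 0.0914, 0.0161]
contact_force: [-3.6, 0.5, 2.2]
grip_force: 1.8
tool_pos: [0.5744, 0.0912, 0.016]
contact_force: [-5.8, 0.0, 3.7]
grip_force: 2.8
```

```bash
python3 -m inch '[{"slide":[-1.5,0.1,0],"delta_rot":[0,0,0],"gripper":105},{"slide":[-4,0.2,0],"delta_rot":[0,0,0],"gripper":105},{"slide":[-7,0.4,0],"delta_rot":[0,0,0],"gripper":105},{"slide":[-9,0.5,4],"delta_rot":[0,0,0],"gripper":105},{"slide":[-10,0.6,8],"delta_rot":[0,0,0],"gripper":105},{"slide":[-10,0.6,11],"delta_rot":[0,0,0],"gripper":105},{"slide":[-10,4,13],"delta_rot":[0,0,0],"gripper":105},{"slide":[-10,8,13],"delta_rot":[0,0,0],"gripper":105},{"slide":[-10,12,13],"delta_rot":[0,0,0],"gripper":105},{"slide":[-10,12,13],"delta_rot":[0,0,0],"gripper":105},{"slide":[-10,12,13],"delta_rot":[0,0,0],"gripper":105}]'|egrep 'pos|force'; python3 m.py t9; python3 - <<'E'
import cv2
cv2.imwrite("pics/t9c.png",cv2.resize(cv2.imread("pics/t9.png")[190:290,180:380],None,fx=4,fy=4,interpolation=cv2.INTER_CUBIC))
E
```

```text
tool_pos: [0.4773, 0.215, 0.1466]
contact_force: [0.4, -1.3, -0.6]
grip_force: 0.0
strip [0.05526393 0.6794816 ] stop [-0.0380637  -0.11026769] width 0.019517265857542543 rms 0.0008648021272376754
j [-30.4  30.2   6.  108.7  -4.5  41.2  65.1] tcp guide [-0.2134  0.3367]
tray [-0.0489  0.1376] [281.24453735 102.15157318] 86.83051300048828
[[-0.1, -0.003], [0.002, -0.003], [0.002, 0.278], [-0.1, 0.278]]
```

View pics/t9c.png

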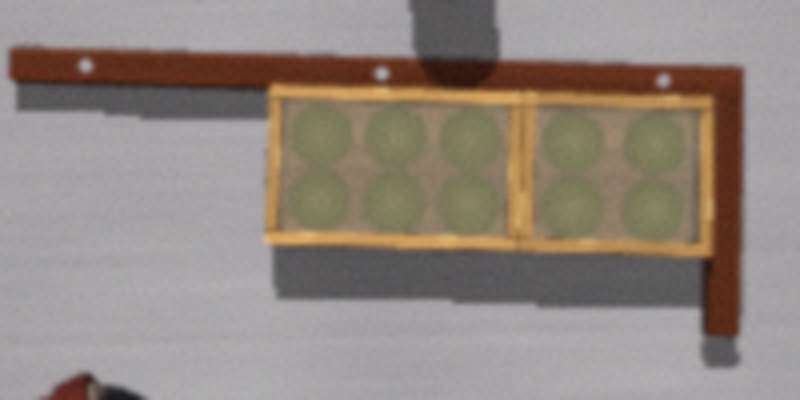

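The row is now square to the strip (86.83° against 86.84°), flush, gapless and against the stop, and the arm is clear. Handing in.

```bash
python3 -c "
from workcell import robot
print(robot.hand_in())"
```

```text
the job is handed in; nothing more can be done
None
```

I handed in the job with both trays flush against the long strip, no gap between them and the small tray against the end stop; the final top image confirmed this, but the hand-in gave no verdict.

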